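# Flick the filter wheel and brake it on the mark

## Robot

A 6-joint arm with a two-finger parallel gripper is mounted at the origin on the work surface. World frame = base frame: x ahead of the robot, y to its left, z up, the work surface at z = 0. Lengths are in m, angles in rad, forces in N, time in s.
With the tool pointing down it reaches from about 0.35 to 0.85 m from the base axis. Payload 8.1 kg.
Tool frame: the origin (TCP) lies on the centre line of the jaws, within the pads' length; the fingertips stand 19 mm ahead of it and the grasp point (between the pads) is the TCP (robot.tips_ahead is the distance from the TCP to the fingertips, in m); y points along the fingers, z is the direction in which the jaws open and shut, and the axes are right-handed (so a half turn about y gives the same grasp; the last joint's range is limited). The gripper opens to 93 mm and grips with 3 to 60 N. Pads are 15 mm wide; open, the fingers measure 128 mm over their backs; the gripper's body (75 mm by 188 mm) begins 65 mm behind the grasp point.
Start: joints at [-1.288, 0.13, 1.488, -0, 1.523, -0.085], TCP at [0.216, -0.56, 0.238] pointing down, gripper open.
Joint ranges: [-2.96, 2.96], [-0.89, 2.26], [0.02, 2.5], [-1.34, 4.48], [0, 2.73], [-2.66, 2.66]. Speed limits (rad/s): [2.39, 2.39, 2.79, 3.14, 3.14, 3.14].

## Interface

Orientations are given as a rotation vector (axis times angle).
In Python, from plant import robot, imaging, models gives the robot as it stands.
- The arm moves only by the tool carry_out, never from a script. Its argument "motion" is one flat list of numbers, 7 for each row, row after row: the shift along the tool's x, y, z in m, then the turn, a rotation vector about the tool's x, y, z in degrees, then the opening, from -1 (shut) to 1 (fully open). A call has exactly 5 rows; each row shifts and turns the pose as measured when the row begins, along the tool's axes as they then stand; what a row does not reach is not made up. A row lasts 1/10 s, in which the tool goes at most 50 mm and 8.59 degrees, less where a joint would pass 70% of its speed; a pose out of reach is approached as far as the arm can. A call is refused whole if a number of a shift passes 0.05 or a number of a turn 8.59, either way. A call with a gripper value outside its range is refused whole. The fingers move at their own pace and stop on an object; "squeeze" is the grip in N (left out, the last holds). Time passes only in rows, so rows that do not move let the fingers close, or fill a call up. It gives the time, the measured TCP pose, the force and the opening at its end, in the units of the state.
- robot.read_state(): the state, without advancing time (a new reading comes with each control period).
- imaging.read_camera(name): name is "side" or "top" or "wrist"; returns the picture (384x512x3 uint8, blue, green, red); there is no depth.
- imaging.camera_model(name): a dict with "K" (3x3 intrinsics, pixels), "position" and "orientation" of the camera in the world. Camera axes: x right, y down, z forward; pixel columns grow to the right and rows downward; lengths in m; the calibration is good to about 2 mm. A picture is of the moment at which its call begins: read the wrist's pose just before it. camera_model takes no time and is no camera call; for the wrist camera it gives the pose at the moment of the call.
- robot.close_job(): hands the job in, once; it reports no verdict.
Trained networks look in the newest picture that a camera, given by its name, has taken for a name from the list of things; names that differ only in an ending like _2 or _b are one class to them, and where a whole thing is asked for, a point or a joint stands for the part that bears it (a point fixed in the world has none). Each returns a list of dicts, best first, with "confidence" (0 to 1); they miss things now and then, are a little off and sometimes report something else, mostly with a low value. They report only what shows in the picture. A call takes as long as a camera call. They do not tell look-alikes from the thing itself.
- models.outline_of(camera, thing): "pixels" (384x512 bool, what is visible of it) and "pixel" ([column, row] in pixels, amid what is visible of it).
The state is a dict: "t": time; "q": joint angles; "dq": joint speeds; "joint_torque": joint torques, N m; "tool_pos": TCP position; "orientation": TCP orientation; "force": force on the tool from outside, world axes, zero at the start; "wrist_torque": the same for the moment, N m; "opening": finger opening in m.
Only numpy, scipy, OpenCV 4.12 (cv2) and the standard library are available. Lean on these libraries where they do the work, as an engineer would, in place of code of your own. Each camera call takes 0.05 s, during which the arm holds its last target.

## Task

Check that the bare filter wheel runs freely: with a fingertip flick it by its upright pin so that it spins anticlockwise (seen from above), and let the pin sweep past the pointer at least once by itself. Then, before the wheel runs down, brake it with a light fingertip as the pin comes round, so that it stops there and nowhere else with the pin at the pointer (easing it the last little way under the finger is fine). Finish with the fingertip still resting on the wheel and holding it there; nothing is picked up, and the things standing around stay where they are.

Things in the scene. Friction and masses are not known exactly. Their poses are not given: they have to be found in the camera images.
- stand: Fixed stand of the wheel: a dark 130 x 130 mm base plate 12 mm thick with a black column, under the wheel. Origin: on the work surface (z = 0) below the wheel's axis. z up; its x axis points from the wheel's axis to the pointer. The pointer's dark upright, 16 mm square and 60 mm tall, is centred at x = 112 mm.
- pointer (a point): Inner end of the pointer, a small fixed aluminium blade 7 mm wide that points at the wheel's axis from just outside the rim: 89.5 mm from the axis, its top 63 mm above the work surface (this point lies on its top).
- spindle: The wheel's vertical spindle, with the wheel on it: an aluminium disc 170 mm across and 10 mm thick, its flat top 60 mm above the work surface, with six dark, empty filter seats drawn flush in it (52 mm from the axis; they may be touched like the rest). It runs on a free bearing. The spindle is sprung: pressed down by 5 to 18 N the wheel sinks 0 to 5 mm, and it springs back. Origin: on the axis, 39 mm above the work surface; it does not turn with the wheel.
- wheel (a joint): Turn of the wheel in rad, anticlockwise seen from above, counting on past whole turns: -5.5 to -0.8 at the start; at 0, 2 pi, 4 pi.. the pin stands at the pointer. Left alone it slows by about 0.3 rad/s each second when slow, 0.8 at 9 rad/s, and stays where it stops. The pin runs ahead of a slowing finger. Inertia 0.0018 kg m2: a light touch stops it almost at once.
- pin (a point): The wheel's only upright pin: bare steel, 10 mm across, standing 30 mm up from the wheel's top, 70 mm from the axis. This point is half-way up it (75 mm above the work surface).
- hub (a point): Top of the wheel's low hub cap, 24 mm across, 2 mm above the disc's top (62 mm above the work surface), on the axis.
- lens_mount: Bystander, loose, leave alone: lens in a black ring on a short post, 83 mm tall, foot 50 x 32 mm. Origin: centre of its underside.
- retaining_ring: Bystander, loose, leave alone: dark steel ring lying flat, 32 mm across, 10 mm tall. Origin: centre of its underside.
- post_holder: Bystander, loose, leave alone: upright black post holder with a steel post, 30 mm across, 68 mm tall. Origin: centre of its underside.
- iris_mount: Bystander, loose, leave alone: closed iris on a post, 105 mm tall, foot 50 x 32 mm. Origin: centre of its underside.
- driver: Bystander, loose, leave alone: black-handled screwdriver lying flat, 150 mm long. Origin: centre of its underside.
- cleaner: Bystander, loose, leave alone: small white bottle, 40 mm across, 85 mm tall. Origin: centre of its underside.
- tissue_carton: Bystander, loose, leave alone: flat cardboard carton 75 x 120 x 35 mm. Origin: centre of its underside.
Things that resemble listed ones, but are neither listed nor needed, are in the scene too. What is shaped like the stand but blue or red is not meant.

How it is judged:
By the outcome, as a careful person would: the job done as asked, in the order asked, and still so for the second after the job is handed in, while the arm keeps its last pose, push and grip.
It also fails if it takes over 51 s, if anything falls off the work surface, if the arm or the gripper's body presses on something with over 40 N, if the wrist force passes 120 N, or if a joint passes its speed limit or range.

## Working session

There is one attempt and no reset: what is moved stays moved. The work goes in short steps, Python scripts to look and compute and a tool call to move; the robot and the scene stay as the last step left them, time stands still between calls to the robot, and variables do not carry over. Pictures are saved under pics/ and viewed, and the job is handed in when it is done.

Besides the shell and the picture viewer there is one more tool, called after "Emit:" as a command line: name --argument value ..., lists and objects as JSON in quotes. carry_out: Moves the arm, as the interface text tells. Its arguments: {"type":"object","properties":{"motion":{"type":"array","items":{"type":"number"}},"squeeze":{"type":"number"}},"required":["motion"]}

```bash
ls; mkdir -p pics
python3 - <<'E'
from plant import robot, imaging, models
import cv2
print(robot.read_state())
for n in("side","top","wrist"):
    im=imaging.read_camera(n);cv2.imwrite(f"pics/{n}0.png",im)
    m=imaging.camera_model(n);print(n,m)
print(robot.tips_ahead)
E
```

```text
pics
{'t': 0.0, 'q': array([-1.28839860e+00,  1.31147874e-01,  1.48928264e+00, -3.53890655e-05,
        1.52299002e+00, -8.54247766e-02]), 'dq': array([ 9.14842720e-04,  8.64432458e-05, -1.55408412e-04, -9.07648913e-04,
        1.80173998e-03, -1.06496615e-03]), 'joint_torque': array([ 1.79296352e-03, -5.59841216e+01, -4.91755128e+01,  7.69870542e-02,
        3.55232391e-02, -1.48833078e-04]), 'tool_pos': array([ 0.215596  , -0.55935323,  0.23659351]), 'orientation': array([-0.37610566,  2.02259885, -2.01886718]), 'force': array([ 0.05534651, -1.20308594,  0.21585269]), 'wrist_torque': array([0.01775446, 0.00696848, 0.04153414]), 'opening': 0.09279557316718112}
side {'K': array([[457.34112734,   0.        , 260.10223653],
       [  0.        , 457.34112734, 190.20383136],
       [  0.        ,   0.        ,   1.        ]]), 'position': array([0.07853451, 0.82060113, 0.92880489]), 'orientation': array([-0.60269147,  2.63728229, -1.15163859])}
top {'K': array([[371.47674727,   0.        , 260.32688473],
       [  0.        , 371.47674727, 193.01288811],
       [  0.        ,   0.        ,   1.        ]]), 'position': array([ 0.30071098, -0.03369365,  1.23325577]), 'orientation': array([-2.11888083,  2.12711506, -0.14342958])}
wrist {'K': array([[277.59962509,   0.        , 258.27122607],
       [  0.        , 277.59962509, 191.18691896],
       [  0.        ,   0.        ,   1.        ]]), 'position': array([ 0.28462135, -0.53390972,  0.38264533]), 'orientation': array([ 2.40288384, -1.64992067, -0.22264853])}
0.019
```

View pics/top0.png

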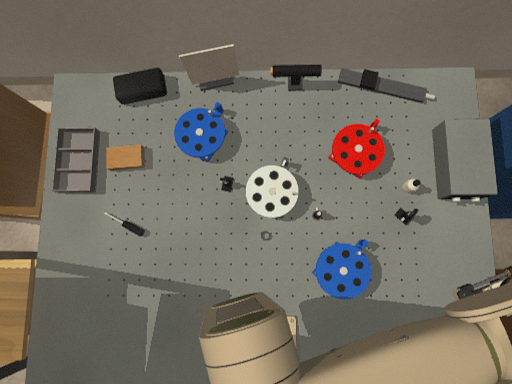

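View pics/side0.png

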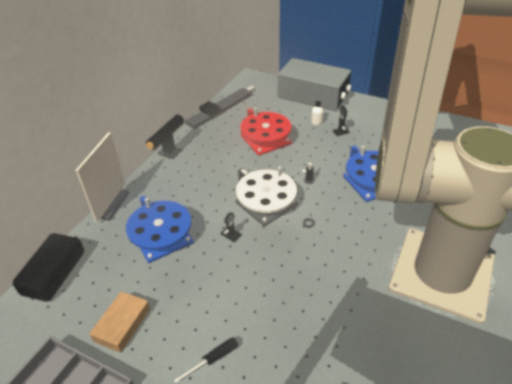

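View pics/wrist0.png

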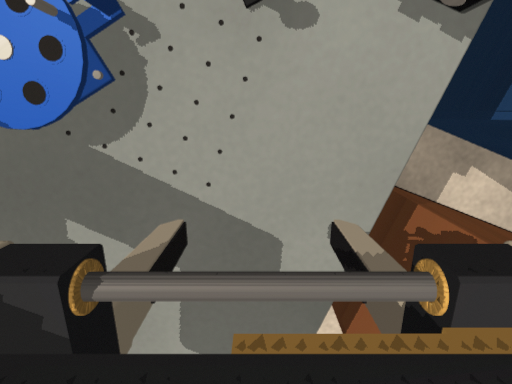

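```bash
cat > h.py <<'E'
import numpy as np, cv2
from scipy.spatial.transform import Rotation as R
from plant import robot, imaging, models
def ray(n,px,z,m=None):
    m=m or imaging.camera_model(n)
    d=R.from_rotvec(m["orientation"]).as_matrix()@np.linalg.inv(m["K"])@np.array([px[0],px[1],1.])
    p=m["position"]; return p+d*(z-p[2])/d[2]
def proj(n,P,m=None):
    m=m or imaging.camera_model(n)
    c=R.from_rotvec(m["orientation"]).as_matrix().T@(np.asarray(P,float)-m["position"])
    u=m["K"]@c; return u[:2]/u[2]
E
python3 - <<'E'
from h import *
print(robot.read_state()["t"])
for cam in("top","side"):
    im=imaging.read_camera(cam)
    for th in["spindle","hub","pin","pointer","stand","wheel","lens_mount","retaining_ring","post_holder","iris_mount"]:
        zz={"spindle":.06,"hub":.062,"pin":.075,"stand":.0,"wheel":.06}.get(th,0.03)
        for d in models.outline_of(cam,th)[:4]:
            print(cam,th,round(d["confidence"],2),np.round(d["pixel"],1),d["pixels"].sum(),np.round(ray(cam,d["pixel"],zz)[:2],4))
    c={"top":(272,185),"side":(267,190)}[cam]
    x,y=c; cr=im[y-45:y+45,x-60:x+60]
    cv2.imwrite(f"pics/{cam}_crop.png",cv2.resize(cr,None,fx=6,fy=6,interpolation=cv2.INTER_CUBIC))
print(robot.read_state()["t"])
E
```

```text
0.15
top spindle 0.78 [347.  271.9] 2519 [ 0.2469 -0.2663]
top spindle 0.74 [193.6 131.8] 2051 [0.7011 0.2205]
top spindle 0.65 [356.9 146.7] 2091 [ 0.6447 -0.3138]
top spindle 0.56 [272.1 193.3] 2140 [ 0.4932 -0.0378]
top hub 0.95 [271.2 192.8] 2199 [ 0.4945 -0.0349]
top hub 0.71 [343.4 270.1] 2480 [ 0.2524 -0.2551]
top hub 0.61 [358.  146.9] 2142 [ 0.6434 -0.3169]
top hub 0.6 [198.6 131.3] 2019 [0.7019 0.2035]
top pin 0.85 [343.5 271.4] 2417 [ 0.2491 -0.2528]
top pin 0.66 [269.8 190.9] 2160 [ 0.4984 -0.0305]
top pin 0.6 [359.2 150.3] 2159 [ 0.6283 -0.317 ]
top pin 0.56 [201.3 133.9] 2014 [0.6885 0.1918]
top pointer 0.77 [345.3 273. ] 2574 [ 0.2421 -0.2668]
top pointer 0.68 [359.3 148.3] 2164 [ 0.6479 -0.3287]
top pointer 0.67 [203.1 134.6] 2182 [0.701  0.1943]
top pointer 0.58 [273.7 192.4] 2334 [ 0.5011 -0.0432]
top stand 0.86 [358.2 150.8] 2253 [ 0.6478 -0.3319]
top stand 0.82 [201.9 132.4] 2230 [0.719  0.2044]
top stand 0.74 [340.6 272.4] 2579 [ 0.2426 -0.2576]
top stand 0.69 [274.7 189.8] 2184 [ 0.5149 -0.0469]
top wheel 0.95 [272.3 192.2] 2157 [ 0.4967 -0.0385]
top wheel 0.95 
[... 1201 characters left out ...]
 stand 0.97 [261.1 132.2] 1801 [ 0.6726 -0.3483]
side stand 0.72 [264.9 194.7] 2692 [ 0.5218 -0.067 ]
side stand 0.71 [157.3 226.8] 3035 [0.7361 0.1771]
side stand 0.7 [365.8 174.9] 1280 [ 0.2777 -0.2797]
side wheel 0.79 [157.4 223. ] 2553 [0.7014 0.2073]
side wheel 0.77 [267.9 127.2] 1282 [ 0.6262 -0.3076]
side wheel 0.72 [361.4 165.7] 931 [ 0.2887 -0.2437]
side wheel 0.55 [264. 190.] 2105 [ 0.5038 -0.026 ]
side lens_mount 0.77 [227.5 232.3] 302 [0.5338 0.1346]
side lens_mount 0.43 [120.1 322.3] 2108 [0.6187 0.4722]
side retaining_ring 0.65 [308.6 222.2] 62 [0.3536 0.0095]
side post_holder 0.56 [310.4 175.5] 152 [ 0.4204 -0.172 ]
side iris_mount 0.66 [338.9 127.4] 261 [ 0.4253 -0.4458]
1.25
```

View pics/top_crop.png

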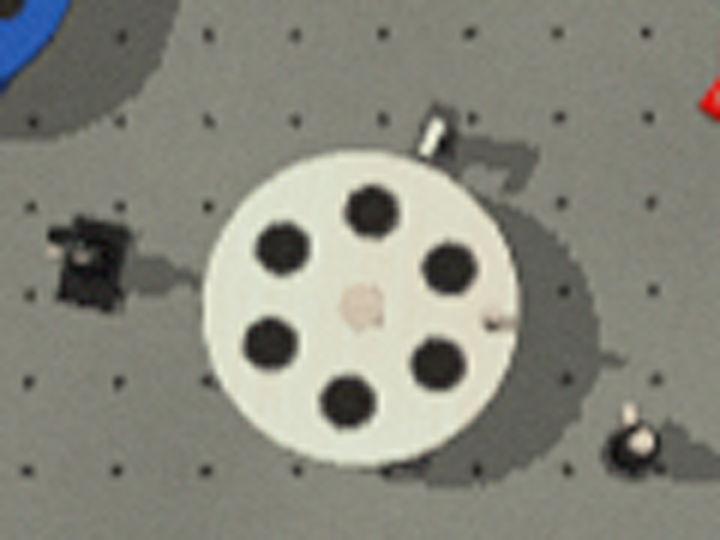

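View pics/side_crop.png

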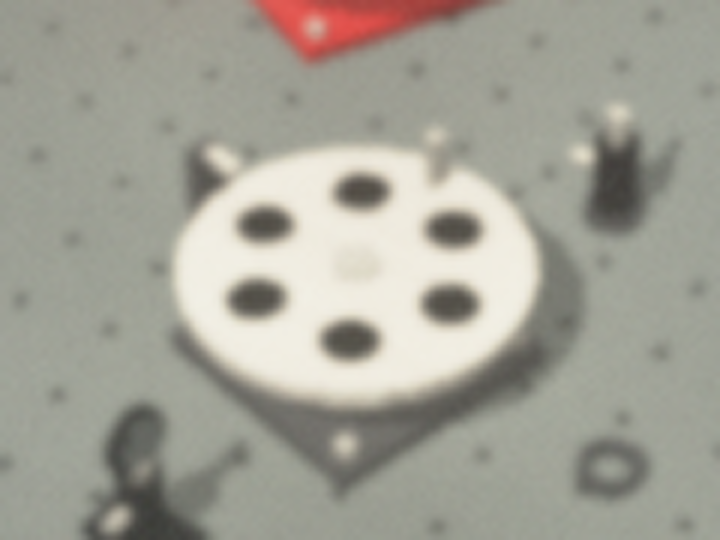

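```bash
cat >> h.py <<'E'
from scipy.optimize import least_squares
def discmask(im,box):
    x0,y0,x1,y1=box
    m=(im.min(2)>185)if False else None
    return m
E
python3 - <<'E'
from h import *
s=robot.read_state();print(np.round(R.from_rotvec(s["orientation"]).as_matrix(),3))
m=imaging.camera_model("wrist");print(np.round(R.from_rotvec(m["orientation"]).as_matrix(),3))
ims={c:cv2.imread(f"pics/{c}0.png") for c in("top","side")}
cen={"top":(272,191),"side":(267,190)}
obs={}
for c,im in ims.items():
    g=im.min(2); w=(g>150).astype(np.uint8)
    n,l,st,ce=cv2.connectedComponentsWithStats(w)
    # component nearest, largest near centre
    x,y=cen[c]; k=np.bincount(l[y-40:y+40,x-30:x+30][w[y-40:y+40,x-30:x+30]>0]).argmax()
    cs=cv2.findContours((l==k).astype(np.uint8),cv2.RETR_EXTERNAL,cv2.CHAIN_APPROX_NONE)[0]
    h=cv2.convexHull(max(cs,key=cv2.contourArea)); 
    print(c,st[k],cv2.fitEllipse(max(cs,key=cv2.contourArea)))
    obs[c]=max(cs,key=cv2.contourArea)[:,0,:].astype(float)
th=np.linspace(0,2*np.pi,120)
for c,o in obs.items():
    mm=imaging.camera_model(c)
    P=np.array([ray(c,p,.06,mm)[:2] for p in o])
    f=lambda v:np.hypot(P[:,0]-v[0],P[:,1]-v[1])-v[2]
    r=least_squares(f,[.5,-.036,.085],loss="soft_l1",f_scale=.001);print(c,r.x,np.std(f(r.x)))
for c,d in {"top":{"pin_top":((212+492/6,140+320/6),.09),"ptr":((212+432/6,140+140/6),.063)},
          "side":{"pin_top":((207+436/6,145+133/6),.09),"ptr":((207+220/6,145+157/6),.063)}}.items():
    for k,(px,z) in d.items(): print(c,k,px,np.round(ray(c,px,z),4))
E
```

```text
[[-0.933 -0.     0.36 ]
 [-0.36  -0.    -0.933]
 [ 0.    -1.     0.   ]]
[[ 0.359 -0.9   -0.246]
 [-0.933 -0.346 -0.094]
 [-0.     0.263 -0.965]]
top [ 246  165   52   53 1737] ((271.2193603515625, 190.87550354003906), (50.994537353515625, 51.996124267578125), 12.016039848327637)
side [ 191  147  164  102 5493] ((283.38665771484375, 197.51133728027344), (90.34085845947266, 148.04920959472656), 95.26557159423828)
top [ 0.50194804 -0.03556546  0.08329577] 0.0029913399096227365
side [ 0.46013498 -0.03913563  0.16849352] 0.04909799127264267
top pin_top (294.0, 193.33333333333334) [ 0.4877 -0.1058  0.09  ]
top ptr (284.0, 163.33333333333334) [ 0.5905 -0.0769  0.063 ]
side pin_top (279.6666666666667, 167.16666666666666) [ 0.4907 -0.1028  0.09  ]
side ptr (243.66666666666666, 171.16666666666666) [ 0.5922 -0.0714  0.063 ]
```

Emit:
carry_out --motion '[-0.036, 0, -0.03, 0, 0, 0, -1, -0.036, 0, -0.03, 0, 0, 0, -1, -0.036, 0, -0.03, 0, 0, 0, -1, -0.036, 0, -0.03, 0, 0, 0, -1, -0.036, 0, -0.03, 0, 0, 0, -1]' --squeeze 10

```text
t: 1.75
tool_pos: [0.3299, -0.3532, 0.2358]
orientation: [-0.368, 2.027, -2.026]
force: [0.5, -0.3, 1.1]
opening: 0.0575
```

Emit:
carry_out --motion '[-0.036, 0, -0.03, 0, 0, 0, -1, -0.036, 0, -0.03, 0, 0, 0, -1, -0.036, 0, -0.03, 0, 0, 0, -1, -0.036, 0, -0.03, 0, 0, 0, -1, -0.02, 0, -0.015, 0, 0, 0, -1]'

```text
t: 2.25
tool_pos: [0.4397, -0.1594, 0.2371]
orientation: [-0.365, 2.023, -2.026]
force: [0.0, -0.2, -0.2]
opening: 0.0174
```

Run:
```python
from h import *
im=imaging.read_camera("wrist");cv2.imwrite("pics/w1.png",im)
s=robot.read_state();print(s["t"],s["tool_pos"],np.round(R.from_rotvec(s["orientation"]).as_matrix(),3),s["opening"])
for P in [(.501,-.036,.062),(.489,-.104,.09),(.5915,-.074,.063)]: print(np.round(proj("wrist",P)))
```

```text
2.3 [ 0.44096376 -0.15748864  0.23716672] [[-0.936  0.004  0.353]
 [-0.353  0.    -0.936]
 [-0.004 -1.     0.001]] 0.013415838327858389
[173.  92.]
[225. 126.]
[233.  18.]
```

View pics/w1.png

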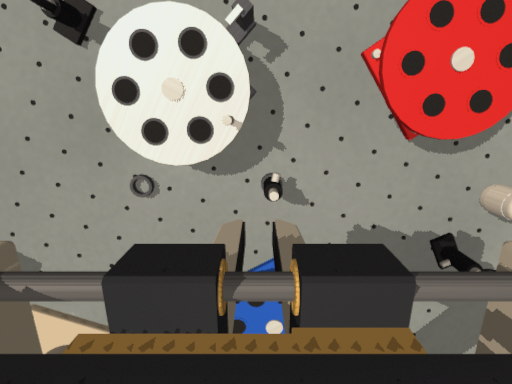

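Run:
```python
from h import *
im=cv2.imread("pics/w1.png")
cv2.imwrite("pics/w1c.png",cv2.resize(im[0:170,90:290],None,fx=4,fy=3.5,interpolation=cv2.INTER_CUBIC)[:600,:800])
m=imaging.camera_model("wrist")
w=(im.min(2)>170).astype(np.uint8)
n,l,st,ce=cv2.connectedComponentsWithStats(w);k=l[60,165]
c=max(cv2.findContours((l==k).astype(np.uint8),cv2.RETR_EXTERNAL,cv2.CHAIN_APPROX_NONE)[0],key=cv2.contourArea)[:,0].astype(float)
P=np.array([ray("wrist",p,.06,m)[:2] for p in c])
f=lambda v:np.hypot(P[:,0]-v[0],P[:,1]-v[1])-v[2]
r=least_squares(f,[.5,-.036,.085],loss="soft_l1",f_scale=.001);print(r.x,np.std(f(r.x)),st[k])
```

```text
[ 0.50432013 -0.03391938  0.08369855] 0.0026446144818446783 [   95     1   155   165 15732]
```

View pics/w1c.png

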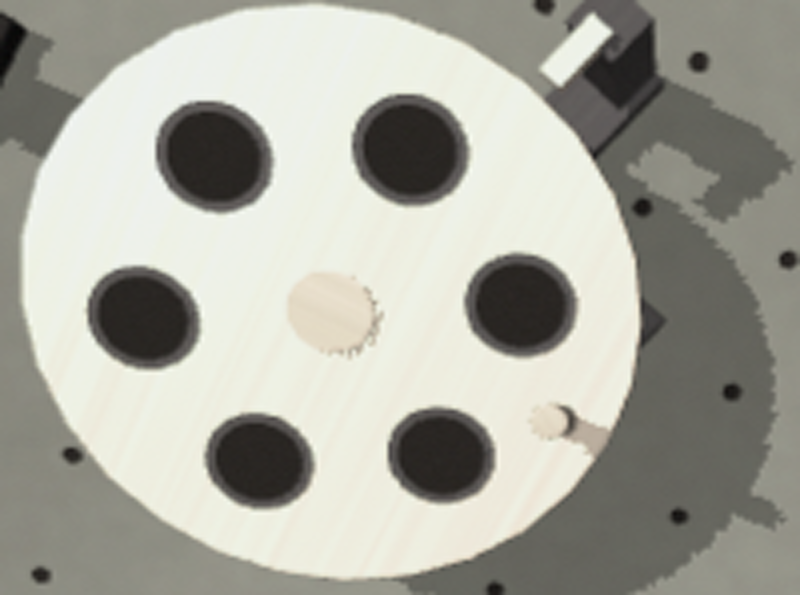

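Run:
```python
from h import *
c=lambda x,y:(90+x/4-.4,y/3.5-.4)
a=ray("wrist",c(331,312),.062);p=ray("wrist",c(549,420),.09);q=ray("wrist",c(551,78),.063)
S=np.mean([ray("wrist",c(*u),.06) for u in[(214,157),(410,149),(144,317),(521,304),(260,461),(441,455)]],0)
print(a,S,p,q)
for A in(a,S):
    for v in(p,q):
        d=v-A;print(np.hypot(*d[:2]),np.degrees(np.arctan2(d[1],d[0])))
```

```text
[ 0.50415049 -0.03466968  0.062     ] [ 0.50448159 -0.03424686  0.06      ] [ 0.49556327 -0.10356994  0.09      ] [ 0.58636713 -0.06989344  0.063     ]
0.06943333030130568 -97.10429006718576
0.08944434076463173 -23.191562096487367
0.06989439277534999 -97.33076163299991
0.08930800814389736 -23.524553784117458
```

Emit:
carry_out --motion '[-0.0335, 0.015, -0.027, 0, 0, 0, -1, 0, 0.045, 0, 0, 0, 0, -1, 0, 0.045, 0, 0, 0, 0, -1, 0, 0.034, 0, 0, 0, 0, -1, 0, 0.008, 0, 0, 0, 0, -1]'

```text
t: 2.8
tool_pos: [0.4685, -0.1187, 0.0908]
orientation: [-0.36, 2.01, -2.023]
force: [-1.1, -0.0, -0.8]
opening: 0.0006
```

Run:
```python
from h import *
im=imaging.read_camera("wrist");cv2.imwrite("pics/w2.png",im)
s=robot.read_state();print(s["t"],s["tool_pos"],np.round(R.from_rotvec(s["orientation"]).as_matrix(),3),s["opening"],s["force"])
```

```text
2.85 [ 0.46867916 -0.11888766  0.09122872] [[-0.934  0.014  0.358]
 [-0.358 -0.004 -0.934]
 [-0.012 -1.     0.009]] 0.00018974576725933274 [-0.13975287  0.05563355 -0.42877283]
```

View pics/w2.png

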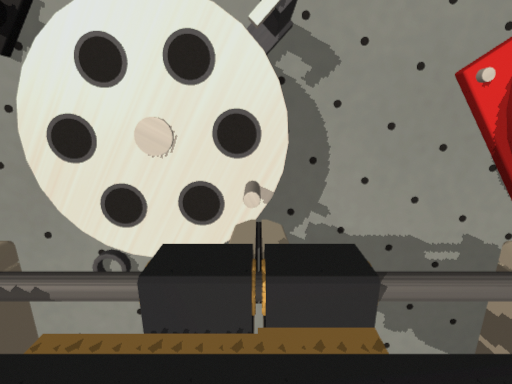

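Emit:
carry_out --motion '[-0.022, 0, 0, 0, 0, 0, -1, -0.028, 0, 0, 0, 0, 0, -1, 0.005, -0.04, 0, 0, 0, 0, -1, 0.01, -0.03, -0.02, 0, 0, 0, -1, 0.01, 0, -0.03, 0, 0, 0, -1]'

```text
t: 3.35
tool_pos: [0.4761, -0.066, 0.1675]
orientation: [-0.358, 2.014, -2.027]
force: [0.2, 0.7, 0.3]
opening: 0.0005
```

```bash
cat > look.py <<'E'
from h import *
import sys
n=sys.argv[1]
s=robot.read_state();m=imaging.camera_model("wrist")
im=imaging.read_camera("wrist");cv2.imwrite(f"pics/{n}.png",im)
np.save(f"pics/{n}.npy",dict(s=s,m=m),allow_pickle=True)
print(s["t"],np.round(s["tool_pos"],4),np.round(s["force"],1),np.round(R.from_rotvec(s["orientation"]).as_matrix(),3).tolist())
E
python3 look.py w3
```

```text
3.35 [ 0.4761 -0.066   0.1675] [0.2 0.7 0.3] [[-0.936, 0.011, 0.353], [-0.353, -0.004, -0.936], [-0.009, -1.0, 0.008]]
```

View pics/w3.png

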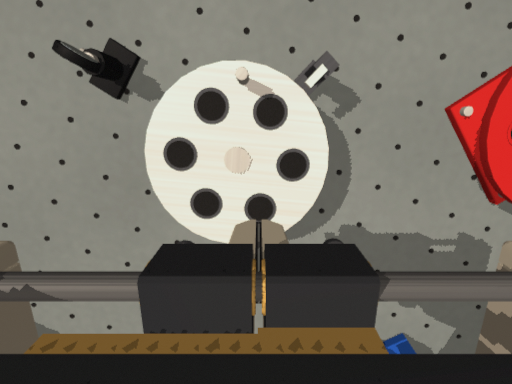

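Emit:
carry_out --motion '[0.003, 0.01, -0.01, 0, 0, 0, -1, 0.001, 0.02, -0.01, 0, 0, 0, -1, 0, 0.02, 0, 0, 0, 0, -1, 0, 0.015, 0, 0, 0, 0, -1, 0, 0.01, 0, 0, 0, 0, -1]'

```text
t: 3.9
tool_pos: [0.4674, -0.0455, 0.0968]
orientation: [-0.346, 2.006, -2.025]
force: [-0.2, -0.2, -0.1]
opening: 0.0003
```

```bash
cat > ang.py <<'E'
from h import *
import sys
def seats(n,A0=None):
    im=cv2.imread(f"pics/{n}.png");d=np.load(f"pics/{n}.npy",allow_pickle=True).item();m=d["m"]
    dark=(im.max(2)<75).astype(np.uint8)
    nn,l,st,ce=cv2.connectedComponentsWithStats(dark)
    Q=[];
    for k in range(1,nn):
        a=st[k,4]
        P=ray("wrist",ce[k],.06,m)[:2]
        w,h=st[k,2:4]
        if a>300 and .6<w/h<1.7 and a>.6*w*h and np.hypot(*(P-[.503,-.035]))<.075: Q.append(P)
    Q=np.array(Q)
    f=lambda v:np.concatenate([np.min([np.hypot(*(Q-(v[:2]+.052*np.array([np.cos(v[2]+j*np.pi/3),np.sin(v[2]+j*np.pi/3)]))).T) for j in range(6)],0)])
    best=min((least_squares(f,[.503,-.035,a0]) for a0 in np.radians(range(0,60,10))),key=lambda r:r.cost)
    a=(np.degrees(best.x[2])+30)%60  # pin direction mod 60
    return d["s"]["t"],len(Q),best.x[:2],a,np.max(f(best.x))
if __name__=="__main__":
    for n in sys.argv[1:]:
        t,k,c,a,e=seats(n);print(n,t,k,c.round(4),"pin-pointer mod60:",round((a+23.3)%60,2),"err",e)
E
python3 look.py w4; python3 ang.py w3 w4
```

```text
3.9 [ 0.4674 -0.0455  0.0968] [-0.2 -0.2 -0.1] [[-0.935, 0.023, 0.353], [-0.353, -0.005, -0.935], [-0.02, -1.0, 0.013]]
w3 3.35 5 [ 0.5031 -0.0362] pin-pointer mod60: 38.43 err 0.00035409560578485226
w4 3.9 4 [ 0.503  -0.0361] pin-pointer mod60: 56.76 err 0.00021033553311686307
```

View pics/w4.png

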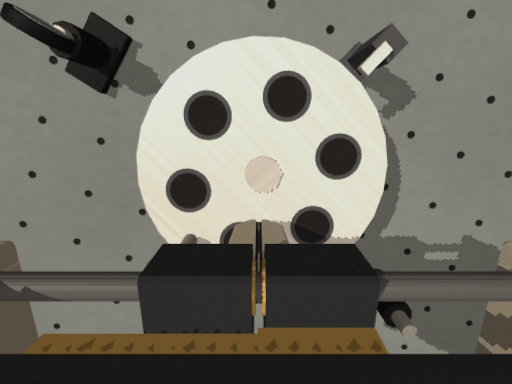

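Emit:
carry_out --motion '[0, 0, 0, -0.7, 0, -1.2, -1, 0, 0, 0, 0, 0, 0, -1, 0, 0, 0, 0, 0, 0, -1, 0, 0, 0, 0, 0, 0, -1, 0, 0.01, 0, 0, 0, 0, -1]'

```text
t: 4.45
tool_pos: [0.4694, -0.0465, 0.0887]
orientation: [-0.368, 2.024, -2.027]
force: [-0.8, -1.0, -0.2]
opening: 0.0002
```

```bash
python3 look.py w5;python3 look.py w6;  python3 ang.py w5 w6
```

```text
4.45 [ 0.4694 -0.0465  0.0887] [-0.8 -1.  -0.2] [[-0.936, 0.0, 0.352], [-0.352, -0.002, -0.936], [0.0, -1.0, 0.002]]
4.5 [ 0.4678 -0.0462  0.0861] [-1.   0.3 -1.9] [[-0.936, -0.003, 0.352], [-0.352, -0.001, -0.936], [0.003, -1.0, -0.0]]
w5 4.45 4 [ 0.503  -0.0362] pin-pointer mod60: 7.09 err 0.0002517116837237175
w6 4.5 5 [ 0.5031 -0.0361] pin-pointer mod60: 18.55 err 0.00027464541347681524
```

View pics/w5.png

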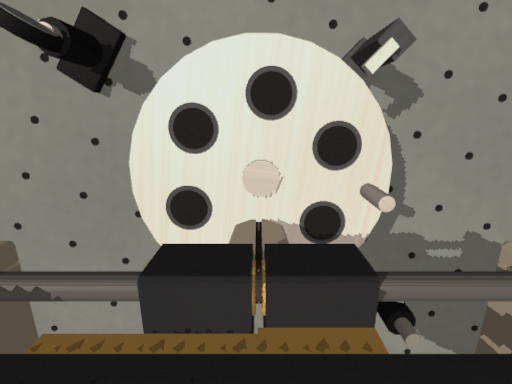

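Emit:
carry_out --motion '[0, 0, 0, 0, 0, 0, -1, 0, 0, 0, 0, 0, 0, -1, 0, 0, 0, 0, 0, 0, -1, 0, 0.003, 0, 0, 0, 0, -1, 0, 0, 0, 0, 0, 0, -1]'

```text
t: 5.05
tool_pos: [0.4664, -0.0458, 0.0822]
orientation: [-0.375, 2.028, -2.027]
force: [1.2, 0.2, -0.2]
opening: 0.0007
```

Emit:
carry_out --motion '[0, 0, 0, 0, 0, 0, -1, 0, 0, 0, 0, 0, 0, -1, 0, 0, 0, 0, 0, 0, -1, 0, 0, 0, 0, 0, 0, -1, 0, 0, 0, 0, 0, 0, -1]'

```text
t: 5.55
tool_pos: [0.4666, -0.0459, 0.0824]
orientation: [-0.375, 2.028, -2.027]
force: [-0.4, -1.2, 1.0]
opening: 0.0006
```

```bash
python3 look.py w7; python3 ang.py w7
```

```text
5.55 [ 0.4666 -0.0459  0.0824] [-0.4 -1.2  1. ] [[-0.936, -0.005, 0.352], [-0.352, -0.0, -0.936], [0.005, -1.0, -0.002]]
w7 5.55 4 [ 0.503  -0.0361] pin-pointer mod60: 4.05 err 0.00025249153278917143
```

View pics/w7.png

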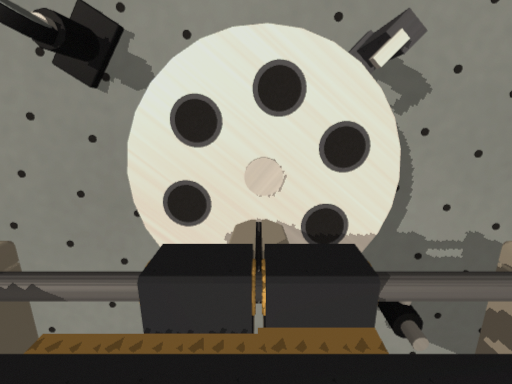

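Emit:
carry_out --motion '[0, 0, 0, 0, 0, 0, -1, 0, 0, 0, 0, 0, 0, -1, 0, 0, 0, 0, 0, 0, -1, 0, 0, 0, 0, 0, 0, -1, 0, 0, 0, 0, 0, 0, -1]'

```text
t: 6.1
tool_pos: [0.4666, -0.0459, 0.0824]
orientation: [-0.374, 2.028, -2.027]
force: [-0.6, -0.6, 0.1]
opening: 0.0005
```

Emit:
carry_out --motion '[0, 0, 0, 0, 0, 0, -1, 0, 0, 0, 0, 0, 0, -1, 0, 0, 0, 0, 0, 0, -1, 0, 0, 0, 0, 0, 0, -1, 0, 0, 0, 0, 0, 0, -1]'

```text
t: 6.6
tool_pos: [0.4666, -0.0459, 0.0824]
orientation: [-0.374, 2.028, -2.027]
force: [0.3, 0.6, -0.1]
opening: 0.0003
```

Emit:
carry_out --motion '[0, 0, 0, 0, 0, 0, -1, 0, 0, 0, 0, 0, 0, -1, 0, 0, 0, 0, 0, 0, -1, 0, 0, 0, 0, 0, 0, -1, 0, 0, 0, 0, 0, 0, -1]'

```text
t: 7.1
tool_pos: [0.4666, -0.0459, 0.0824]
orientation: [-0.375, 2.028, -2.027]
force: [0.0, -0.2, 0.3]
opening: 0.0005
```

```bash
python3 look.py w8; python3 ang.py w8
python3 - <<'E'
from h import *
im=cv2.imread("pics/w7.png")
cv2.imwrite("pics/w7c.png",cv2.resize(im[0:100,340:440],None,fx=6,fy=6,interpolation=cv2.INTER_CUBIC))
E
```

```text
7.1 [ 0.4666 -0.0459  0.0824] [ 0.  -0.2  0.3] [[-0.936, -0.005, 0.352], [-0.352, -0.0, -0.936], [0.005, -1.0, -0.002]]
w8 7.1 4 [ 0.503  -0.0361] pin-pointer mod60: 47.25 err 0.0002386810087582364
```

View pics/w7c.png

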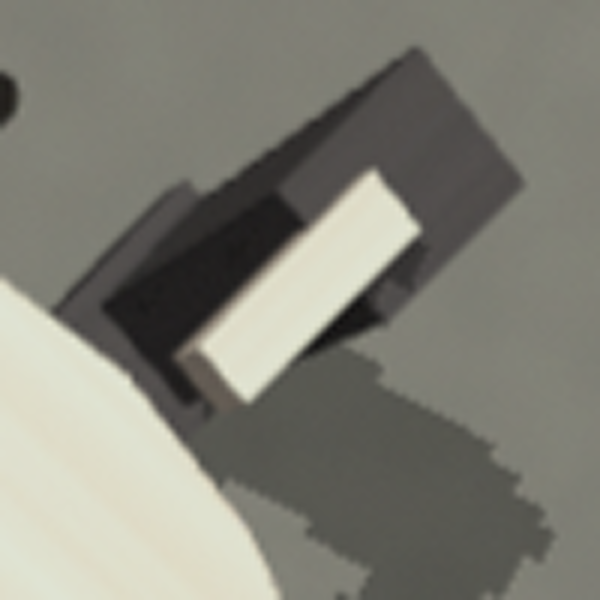

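View pics/w8.png

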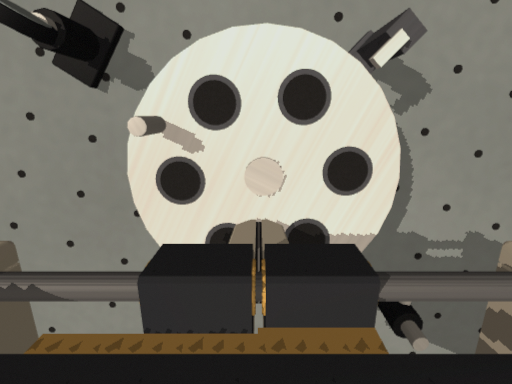

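Run:
```python
from h import *
m=np.load("pics/w7.npy",allow_pickle=True).item()["m"];A=np.array([.503,-.0361])
for px in[(376.6,62.1),(405.8,32.9)]:
    v=ray("wrist",px,.063,m)[:2]-A;print(np.hypot(*v),np.degrees(np.arctan2(v[1],v[0])))
# pin top in w8
m=np.load("pics/w8.npy",allow_pickle=True).item()["m"]
v=ray("wrist",(136.5,126.5),.09,m)[:2]-A;print(np.hypot(*v),np.degrees(np.arctan2(v[1],v[0])))
from scipy.integrate import solve_ivp
obs=[(3.35,38.43),(3.9,176.76),(4.45,307.09),(4.5,318.55),(5.55,544.05),(7.1,827.25)]
T=np.array([o[0] for o in obs]);Y=np.radians([o[1] for o in obs])
def sim(p,t):
    return solve_ivp(lambda t,y:[y[1],-(p[2]+p[3]*y[1])],(3.35,t[-1]+1e-9),p[:2],t_eval=t,rtol=1e-8).y
r=least_squares(lambda p:np.r_[sim(p,T)[0]-Y,(p[3]-.05)*.2],[.67,4.5,.3,.05]);print(r.x,np.degrees(sim(r.x,T)[0]-Y))
t=np.arange(7.2,10,.01);y=sim(r.x,t)
for ta in(1080,):
    k=np.searchsorted(y[0],np.radians(ta));print(t[k],y[1][k])
```

```text
0.08880314830662288 -23.244829938956443
0.10869579081236538 -23.3157027715835
0.06923615435187311 84.00592224556712
[0.67031016 4.52351298 0.26537563 0.0478971 ] [-0.02405694  0.05306454 -0.0077517  -0.02127836 -0.00240422  0.00242689]
8.849999999999966 2.192762671064001
```

Emit:
carry_out --motion '[0, 0, 0, 0, 0, 0, -1, 0, 0, 0, 0, 0, 0, -1, 0, 0, 0, 0, 0, 0, -1, 0, 0, 0, 0, 0, 0, -1, 0, 0, 0, 0, 0, 0, -1]'

```text
t: 7.65
tool_pos: [0.4666, -0.0459, 0.0824]
orientation: [-0.375, 2.028, -2.027]
force: [-0.4, 0.1, -0.1]
opening: 0.0
```

Emit:
carry_out --motion '[0, 0, 0, 0, 0, 0, -1, 0, 0, 0, 0, 0, 0, -1, 0, 0, 0, 0, 0, 0, -1, 0, 0, 0, 0, 0, 0, -1, 0, 0, 0, 0, 0, 0, -1]'

```text
t: 8.15
tool_pos: [0.4666, -0.0459, 0.0824]
orientation: [-0.374, 2.028, -2.027]
force: [0.7, -0.1, 0.4]
opening: -0.0
```

Emit:
carry_out --motion '[0, 0, 0, 0, 0, 0, -1, 0, 0, 0, 0, 0, 0, -1, 0, 0, 0, 0, 0, 0, -1, 0, 0, 0, 0, 0, 0, -1, 0, 0, 0, 0, 0, 0, -1]'

```text
t: 8.65
tool_pos: [0.4666, -0.0459, 0.0824]
orientation: [-0.374, 2.028, -2.027]
force: [0.2, -0.6, -0.4]
opening: 0.0009
```

Emit:
carry_out --motion '[0, 0, 0, 0, 0, 0, -1, 0, 0.006, 0, 0, 0, 0, -1, 0, 0, 0, 0, 0, 0, -1, 0, 0, 0, 0, 0, 0, -1, 0, 0, 0, 0, 0, 0, -1]'

```text
t: 9.15
tool_pos: [0.4679, -0.0468, 0.0779]
orientation: [-0.372, 2.025, -2.028]
force: [-3.8, -0.1, 7.0]
opening: 0.0008
```

```bash
python3 look.py w9; python3 look.py w10; python3 ang.py w9 w10
```

```text
9.15 [ 0.4679 -0.0468  0.0779] [-3.8 -0.1  7. ] [[-0.936, -0.003, 0.352], [-0.352, -0.002, -0.936], [0.004, -1.0, 0.001]]
9.2 [ 0.4679 -0.0468  0.0779] [-2.7 -0.7  6.6] [[-0.936, -0.003, 0.352], [-0.352, -0.002, -0.936], [0.004, -1.0, 0.001]]
w9 9.15 4 [ 0.5031 -0.0361] pin-pointer mod60: 59.25 err 0.0006383970847961007
w10 9.2 4 [ 0.5032 -0.0361] pin-pointer mod60: 59.35 err 0.000636217367815841
```

View pics/w10.png

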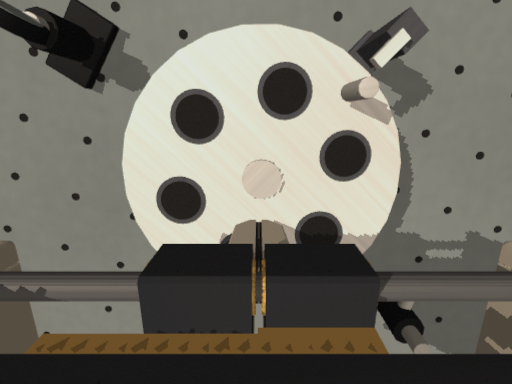

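Run:
```python
from h import *
im=cv2.imread("pics/w10.png").copy()
m=np.load("pics/w10.npy",allow_pickle=True).item()["m"]
A=np.array([.5031,-.0361]);o=[]
S=8;x0,y0=325,20
c=cv2.resize(im[y0:y0+70,x0:x0+100],None,fx=S,fy=S,interpolation=cv2.INTER_CUBIC)
for z,k in((.0895,(0,0,255)),(.0595,(255,0,0))):
    a=np.radians(-23.28);P=A+.07*np.array([np.cos(a),np.sin(a)])
    ring=[proj("wrist",[P[0]+.005*np.cos(b),P[1]+.005*np.sin(b),z],m) for b in np.linspace(0,6.28,60)]
    cv2.polylines(c,[np.int32([((u[0]-x0+.5)*S,(u[1]-y0+.5)*S) for u in ring])],1,k,1)
cv2.imwrite("pics/w10c.png",c)
```

```text
(no output)
```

View pics/w10c.png

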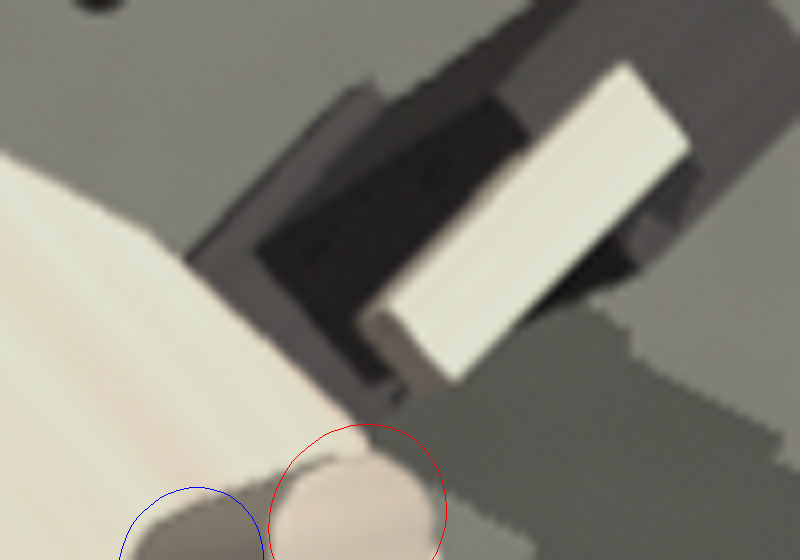

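Emit:
carry_out --motion '[0, 0.0003, 0.0007, 0, 0, 0, -1, 0, 0, 0, 0, 0, 0, -1, 0, 0, 0, 0, 0, 0, -1, 0, 0, 0, 0, 0, 0, -1, 0, 0, 0, 0, 0, 0, -1]'

```text
t: 9.75
tool_pos: [0.4685, -0.048, 0.0787]
orientation: [-0.372, 2.024, -2.029]
force: [-1.8, 0.3, 4.1]
opening: 0.0004
```

```bash
python3 look.py w11; python3 look.py w12; python3 ang.py w11 w12
```

```text
9.75 [ 0.4685 -0.048   0.0787] [-1.8  0.3  4.1] [[-0.936, -0.003, 0.353], [-0.353, -0.003, -0.936], [0.004, -1.0, 0.002]]
9.8 [ 0.4685 -0.048   0.0787] [-1.8 -0.7  4.5] [[-0.936, -0.003, 0.353], [-0.353, -0.003, -0.936], [0.004, -1.0, 0.002]]
w11 9.75 4 [ 0.5031 -0.0361] pin-pointer mod60: 1.65 err 0.00038938755621095104
w12 9.8 4 [ 0.5031 -0.0361] pin-pointer mod60: 1.68 err 0.00035764984714818675
```

Emit:
carry_out --motion '[0, 0.001, 0, 0, 0, 0, -1, 0, 0.0005, -0.0006, 0, 0, 0, -1, 0, 0.0005, 0, 0, 0, 0, -1, 0, 0.0005, 0, 0, 0, 0, -1, 0, 0.0005, 0, 0, 0, 0, -1]'

```text
t: 10.35
tool_pos: [0.4686, -0.0483, 0.0771]
orientation: [-0.372, 2.022, -2.03]
force: [-3.0, -0.7, 8.2]
opening: 0.0007
```

```bash
python3 look.py w13; python3 look.py w14; python3 ang.py w13 w14
```

```text
10.35 [ 0.4686 -0.0483  0.0771] [-3.  -0.7  8.2] [[-0.936, -0.003, 0.353], [-0.353, -0.004, -0.936], [0.004, -1.0, 0.003]]
10.4 [ 0.4686 -0.0483  0.0771] [-3.9 -1.1  8.8] [[-0.936, -0.002, 0.353], [-0.353, -0.005, -0.936], [0.004, -1.0, 0.003]]
w13 10.35 4 [ 0.5033 -0.0361] pin-pointer mod60: 2.18 err 0.0008795943797767828
w14 10.4 4 [ 0.5032 -0.0361] pin-pointer mod60: 2.24 err 0.0008855244838674682
```

Emit:
carry_out --motion '[0, 0.0004, -0.001, 0, 0, 0, -1, 0, 0.0003, -0.001, 0, 0, 0, -1, 0, 0.0002, 0, 0, 0, 0, -1, 0, 0.0002, 0, 0, 0, 0, -1, 0, 0.0002, 0, 0, 0, 0, -1]'

```text
t: 10.95
tool_pos: [0.4685, -0.0476, 0.0777]
orientation: [-0.372, 2.02, -2.033]
force: [-2.6, -0.4, 7.3]
opening: 0.0005
```

```bash
sed -i 's/,\.06,m)\[:2\]/,float(__import__("os").environ.get("Z",".06")),m)[:2]/' ang.py; python3 look.py w15; python3 look.py w16; for z in .06 .0585; do Z=$z python3 ang.py w10 w14 w15 w16;done
```

```text
10.95 [ 0.4685 -0.0476  0.0777] [-2.6 -0.4  7.3] [[-0.936, -0.002, 0.353], [-0.352, -0.007, -0.936], [0.004, -1.0, 0.006]]
11.0 [ 0.4685 -0.0477  0.0777] [-2.6 -0.3  7.2] [[-0.936, -0.002, 0.352], [-0.352, -0.007, -0.936], [0.004, -1.0, 0.006]]
w10 9.2 4 [ 0.5032 -0.0361] pin-pointer mod60: 59.35 err 0.000636217367815841
w14 10.4 4 [ 0.5032 -0.0361] pin-pointer mod60: 2.24 err 0.0008855244838674682
w15 10.95 4 [ 0.5032 -0.0362] pin-pointer mod60: 1.23 err 0.0006944710126590145
w16 11.0 4 [ 0.5032 -0.0361] pin-pointer mod60: 1.26 err 0.0007017308976150881
w10 9.2 4 [ 0.503  -0.0361] pin-pointer mod60: 59.35 err 0.00012596701127278663
w14 10.4 4 [ 0.5031 -0.0361] pin-pointer mod60: 2.24 err 0.000371075235887993
w15 10.95 4 [ 0.503  -0.0362] pin-pointer mod60: 1.23 err 0.00018092880428943593
w16 11.0 4 [ 0.503  -0.0361] pin-pointer mod60: 1.26 err 0.000188745194457264
```

View pics/w16.png

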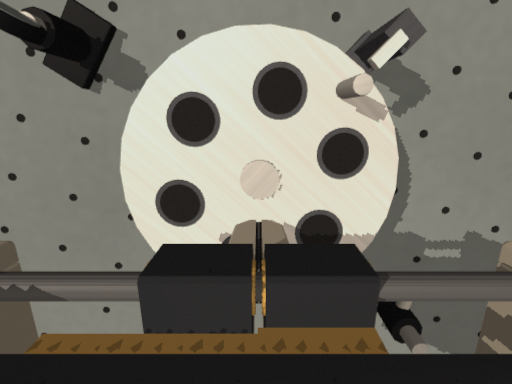

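Emit:
carry_out --motion '[0, 0.0004, -0.0011, 0, 0, 0, -1, 0, 0.0003, -0.0011, 0, 0, 0, -1, 0, 0.0003, 0, 0, 0, 0, -1, 0, 0.0003, 0, 0, 0, 0, -1, 0, 0.0003, 0, 0, 0, 0, -1]'

```text
t: 11.55
tool_pos: [0.4683, -0.0466, 0.0777]
orientation: [-0.371, 2.017, -2.035]
force: [-1.7, -1.8, 8.1]
opening: 0.0007
```

```bash
python3 look.py w17; python3 look.py w18; for z in .0585; do Z=$z python3 ang.py w17 w18;done
python3 - <<'E'
from h import *
for i in range(8): imaging.read_camera("side")
E
python3 look.py w19;Z=.0585 python3 ang.py w19
python3 - <<'E'
from h import *
im=cv2.imread("pics/w19.png")
m=np.load("pics/w19.npy",allow_pickle=True).item()["m"]
A=np.array([.503,-.0361])
S=8;x0,y0=325,30
c=cv2.resize(im[y0:y0+70,x0:x0+100],None,fx=S,fy=S,interpolation=cv2.INTER_CUBIC)
for z,k in((.0885,(0,0,255)),(.0585,(255,0,0))):
    a=np.radians(-23.28);P=A+.07*np.array([np.cos(a),np.sin(a)])
    ring=[proj("wrist",[P[0]+.005*np.cos(b),P[1]+.005*np.sin(b),z],m) for b in np.linspace(0,6.28,60)]
    cv2.polylines(c,[np.int32([((u[0]-x0+.5)*S,(u[1]-y0+.5)*S) for u in ring])],1,k,1)
cv2.imwrite("pics/w19c.png",c)
E
```

```text
11.55 [ 0.4683 -0.0466  0.0777] [-1.7 -1.8  8.1] [[-0.936, -0.001, 0.352], [-0.352, -0.009, -0.936], [0.004, -1.0, 0.008]]
11.6 [ 0.4683 -0.0466  0.0777] [-2.4 -0.2  7.1] [[-0.936, -0.001, 0.352], [-0.352, -0.009, -0.936], [0.004, -1.0, 0.008]]
w17 11.55 4 [ 0.503  -0.0361] pin-pointer mod60: 59.37 err 0.0002225509732558168
w18 11.6 4 [ 0.503  -0.0361] pin-pointer mod60: 59.38 err 0.00022224260951139488
12.05 [ 0.4683 -0.0465  0.0777] [-2.5 -0.3  7.6] [[-0.936, -0.001, 0.352], [-0.352, -0.009, -0.936], [0.004, -1.0, 0.008]]
w19 12.05 4 [ 0.503  -0.0361] pin-pointer mod60: 59.34 err 0.00019345031867113198
```

View pics/w19c.png

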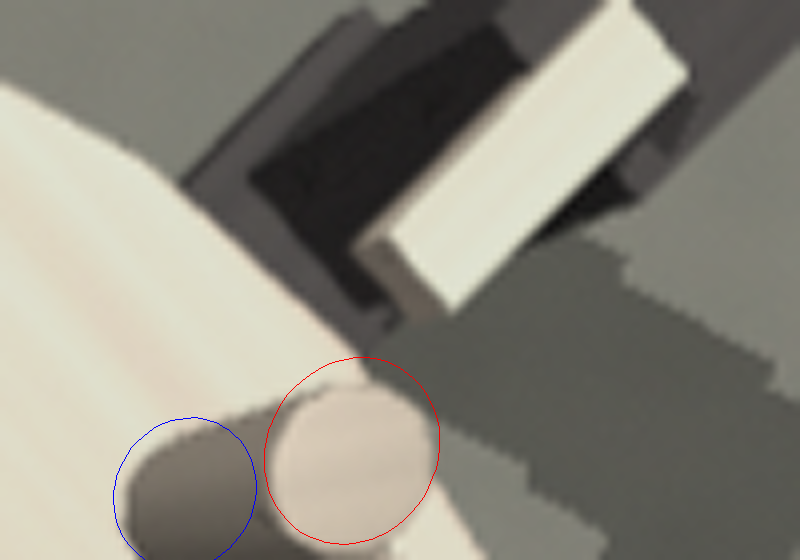

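Run:
```python
from h import *
s=robot.read_state();print(s["t"],s["tool_pos"],s["force"]);print(robot.close_job())
```

```text
12.1 [ 0.4682982  -0.04654032  0.07768411] [-3.03275753 -0.10728823  7.09694344]
the job is handed in; nothing more can be done
None
```

The wheel is stopped with its pin at the pointer, within about 1°, and the fingertip is still resting on it and holding it. I handed the job in at t = 12.1 s.

- **Flick:** I pushed the white wheel by its pin with the closed fingertips. It span anticlockwise at about 4.5 rad/s, and the pin passed the pointer twice by itself.
- **Braking:** I touched the disc top lightly, inside the pin's circle, while it still turned at about 2.2 rad/s. It stopped about 0.7° short of the pointer.
- **Easing:** I then eased it under the finger. The small moves wandered between +2.2° and −0.7°, because the measured pose drifted under load. It ended at −0.65°, so the correction gained nothing over the first stop.
- **Last checks:** From t = 11.55 s to 12.05 s the pin angle changed by less than 0.1°. The fingertip was pressing with about 7 N when I handed in. The overlay in the last wrist picture also shows the pin less than 1 mm clockwise of the pointer line, which agrees with the measured angle.
- **Not checked:** I took no final picture to confirm the things standing around. The planned paths stayed clear of them, and no unexpected contact force showed.

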